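# Open the meat press and tip up the tin

## Robot

A 6-joint arm with a two-finger parallel gripper is mounted at the origin on the work surface. World frame = base frame: x ahead of the robot, y to its left, z up, the work surface at z = 0. Lengths are in m, angles in rad, forces in N, time in s.
With the tool pointing down it reaches from about 0.35 to 0.85 m from the base axis. Payload 8.1 kg.
Tool frame: the origin (TCP) lies at the very end of the fingers, on their centre line; the grasp point (between the pads) lies 19 mm behind it; z points along the fingers, y is the line along which they close (so a half turn about z gives the same grasp; the last joint's range is limited). The gripper opens to 93 mm and grips with 3 to 60 N. Pads are 15 mm wide; open, the fingers measure 128 mm over their backs; the gripper's body (75 mm by 188 mm) begins 65 mm behind the grasp point.
Start: joints at [1.172, 0.13, 1.488, -0, 1.523, -0.085], TCP at [0.185, 0.571, 0.193] pointing down, gripper open.
Joint ranges: [-2.96, 2.96], [-0.89, 2.26], [0.02, 2.5], [-1.34, 4.48], [0, 2.73], [-2.66, 2.66]. Speed limits (rad/s): [2.39, 2.39, 2.79, 3.14, 3.14, 3.14].

## Interface

Orientations are given as a rotation vector (axis times angle).
In Python, from plant import robot gives the robot as it stands. The module is installed in compiled form; this text tells all that it offers.
- The arm moves only by the tool play_rows, never from a script. Its argument "increments" is text: rows parted by semicolons, each of 5 numbers parted by spaces: the shift along the tool's x, y, z in mm, then the turn about the tool's z in degrees, then the closure, from -1 (fully open) to 1 (shut). In form: dx dy dz yaw claw; .... A call has 1 to 20 rows; each row is the pose to reach, as a shift and turn from the pose commanded when the call began, along the tool's axes at that moment; what a row does not reach only later rows make up. A row lasts 1/10 s, in which the tool goes at most 50 mm and 8.59 degrees, less where a joint would pass 70% of its speed; a pose out of reach is approached as far as the arm can. A call with a gripper value outside its range is refused whole. The fingers move at their own pace and stop on an object; "force" is the grip in N (left out, the last holds). Time passes only in rows, so rows that repeat a pose let the fingers close. It gives the time, the measured TCP pose, the force, the opening and the grip force at its end, in the units of the state.
- robot.read_state(): the state, without advancing time (a new reading comes with each control period).
- robot.read_camera(name): name is "scene" or "top" or "wrist"; returns the picture (384x512x3 uint8, blue, green, red); there is no depth.
- robot.calibration(name): a dict with "vertical_fov" (degrees; the focal length in pixels is half the picture's height over the tangent of half this angle, whatever the lens; pixels are square), "cx", "cy" (the principal point, pixels), "rvec" (rotation vector, rad) and "tvec" (3), from world to camera coordinates, as OpenCV has them. Camera axes: x right, y down, z forward; pixel columns grow to the right and rows downward; lengths in m; the calibration is good to about 2 mm. A picture is of the moment at which its call begins: read the wrist's pose just before it. calibration takes no time and is no camera call; for the wrist camera it gives the pose at the moment of the call.
- robot.close_job(): hands the job in; it is judged then, once.
Trained networks look in the newest picture that a camera, given by its name, has taken for a name from the list of things; names that differ only in an ending like _2 or _b are one class to them, and where a whole thing is asked for, a point or a joint stands for the part that bears it (a point fixed in the world has none). Each returns a list of dicts, best first, with "conf" (0 to 1); they miss things now and then, are a little off and sometimes report something else, mostly with a low value. They report only what shows in the picture. A call takes as long as a camera call. They do not tell look-alikes from the thing itself.
- robot.recognise(camera, query): "centre" ([x, y, z] in m, in world coordinates, good to about 4 mm: the middle of the surface that is visible of it).
- robot.regions_of(camera, query): "pixels" (384x512 bool, what is visible of it).
- robot.landmark_of(camera, query): "centre" ([x, y, z] in m, in world coordinates, good to about 4 mm: a listed point, or the origin of a listed thing).
The state is a dict: "t": time; "q": joint angles; "dq": joint speeds; "joint_torque": joint torques, N m; "tool_pos": TCP position; "orientation": TCP orientation; "force": force on the tool from outside, world axes, zero at the start; "wrist_torque": the same for the moment, N m; "opening": finger opening in m; "gripper_force": force on a finger pad.
Only numpy, scipy, OpenCV 4.12 (cv2) and the standard library are available. Lean on these libraries where they do the work, as an engineer would, in place of code of your own. Each camera call takes 0.05 s, during which the arm holds its last target. There are 200 camera calls.

## Task

Open the meat press: unscrew its handwheel (anticlockwise seen from above) until the screw is as far up as it goes, or nearly, so that the pressure plate is well clear of the tin. Then press the ejector tab at the press's side all the way down, so that its inner end tips the tin up, and leave tab and tin so, with the tin still in the press. Do not disturb the jar and the mug that stand beside the press.

Things in the scene. Friction and masses are not known exactly. Their poses are not given: they have to be found in the camera images.
- press: Fixed steel table press. Origin: screw axis at the table top, z up. Base 190 (x) by 160 (y) by 30 mm high; 16 mm posts at x = +-80, y = 0; crossbar 190 by 30 mm, top at 165 mm (nuts and collar on it to 173). An upright screw passes through the crossbar: handwheel above, pressure plate (100 by 80 by 12 mm) below. The ejector tab sticks out on the +y side.
- wheel (a joint): Handwheel angle, rad, growing anticlockwise from above; 0 is fully down, 13.2 the upper stop; starts at 0 to 2. Wheel and screw rise 12 mm a turn. Friction about 0.12 N m; pushing or pulling along its axis does not turn it; stays where left. Seen from above, its three spokes point at this angle, and 120 and 240 degrees on, anticlockwise from the press's +x.
- wheel_hub (a point): Centre of the handwheel, at mid-height of rim and spokes: 205 mm above the table at angle 0, rising to 230 mm. Rim: round bar of 14 mm, 140 mm mean diameter; three round spokes of 10 mm; hub 28 mm across, its top 16 mm above this point. Open between the spokes, with over 30 mm of free room below this point down to the crossbar.
- ejector (a joint): Ejector lever angle, rad: 0 tab up, 0.40 tab fully down at its stop. A seesaw on a stiff pivot along the press's x axis, at y = 82 mm, 22 mm above the table; stays where left. Pressing the tab (about 5 N) lifts the inner end, which lies in the base under the tin's +y edge.
- tab (a point): Middle of the upper face of the ejector's steel tab, where to press: 44 (x) by 36 mm, at the start sloping up away from the press by 0.38 rad, at y = 169 mm, 60 mm above the table in the press's frame. It swings down about the pivot, 95 mm away, and ends almost level at about y = 177 mm, 27 mm above the table.
- tin_mid (a point): Centre of the closed aluminium meat tin, 124 (x) by 104 (y) by 65 mm high, about 0.4 kg, its z axis up. Loose, it stands on the press's base under the pressure plate, 2 to 6 mm below it at the start; a fence on the base stands behind it at -y. It tips by about 0.2 rad when the ejector is fully pressed.
- mustard_jar: Bystander: jar 60 mm across, 85 mm high, beside the press. Origin: centre of the underside.
- cup: Bystander: white mug 72 mm across, 80 mm high, beside the press. Origin: centre of the underside.
Mind the look-alikes: they are no part of the job. Leave any blue or purple look-alike of the part that bears tin_mid alone.

How it is judged:
By the outcome, as a careful person would: the job done as asked, in the order asked, and still so for the second after the job is handed in, with the robot touching nothing.
It also fails if it takes over 58 s, if anything falls off the work surface, if the arm or the gripper's body presses on something with over 40 N, if the wrist force passes 120 N, or if a joint passes its speed limit or range.

## Working session

There is one attempt and no reset: what is moved stays moved. The work goes in short steps, Python scripts to look and compute and a tool call to move; the robot and the scene stay as the last step left them, time stands still between calls to the robot, and variables do not carry over. Pictures are saved under pics/ and viewed, at most 10 in all, crops included, and the job is handed in when it is done.

Besides the shell and the picture viewer there is one more tool, called after "Call:" as name(argument=value, ...), one argument or row to a line, values as JSON. play_rows: Moves the arm, as the interface text tells. Its arguments: {"type":"object","properties":{"increments":{"type":"string"},"force":{"type":"number"}},"required":["increments"]}

```bash
mkdir -p pics
cat > h.py <<'E'
from plant import robot
import numpy as np, cv2
def K(n):
    c=robot.calibration(n); f=192/np.tan(np.radians(c["vertical_fov"])/2)
    return np.array([[f,0,c["cx"]],[0,f,c["cy"]],[0,0,1]]),np.array(c["rvec"],float),np.array(c["tvec"],float)
def ray(n,u,v,z):
    k,r,t=K(n);R=cv2.Rodrigues(r)[0];C=-R.T@t;d=R.T@np.linalg.inv(k)@[u,v,1];return C+d*(z-C[2])/d[2]
def proj(n,p):
    k,r,t=K(n);return cv2.projectPoints(np.array(p,float).reshape(-1,1,3),r,t,k,None)[0].reshape(-1,2)
E
python3 - <<'E'
from h import *
a=robot.read_camera("scene");b=robot.read_camera("top")
cv2.imwrite("pics/s.png",a);cv2.imwrite("pics/t.png",cv2.resize(b,(800,600)))
for c in ("top","scene"):
    for q in ("wheel_hub","tab","tin_mid","press","mustard_jar","cup"):
        print(c,q,[(np.round(d["centre"],3).tolist(),round(d["conf"],2)) for d in robot.landmark_of(c,q)])
s=robot.read_state();print(s["t"],s["tool_pos"],s["orientation"],s["opening"])
E
```

```text
top wheel_hub [([0.526, -0.076, 0.204], 0.62)]
top tab [([0.585, 0.081, 0.066], 0.91)]
top tin_mid [([0.531, -0.078, 0.063], 0.97), ([0.365, 0.142, 0.033], 0.75)]
top press [([0.526, -0.079, -0.002], 0.55)]
top mustard_jar [([0.66, -0.152, -0.002], 0.72), ([0.585, 0.08, 0.062], 0.3)]
top cup [([0.429, -0.205, -0.001], 0.61)]
scene wheel_hub [([0.53, -0.075, 0.203], 0.91)]
scene tab [([0.585, 0.079, 0.061], 0.57), ([0.654, -0.156, -0.002], 0.54)]
scene tin_mid [([0.364, 0.14, 0.032], 0.77), ([0.245, -0.271, 0.031], 0.74), ([0.527, -0.077, 0.06], 0.67)]
scene press [([0.526, -0.077, 0.001], 0.64)]
scene mustard_jar [([0.655, -0.153, -0.001], 0.75)]
scene cup [([0.425, -0.206, -0.003], 0.58), ([0.526, -0.076, 0.001], 0.45)]
0.7 [0.18515714 0.57072252 0.19298025] [-4.90831901e-01 -3.10300228e+00 -5.59623498e-05] 0.09277745462878104
```

View pics/s.png

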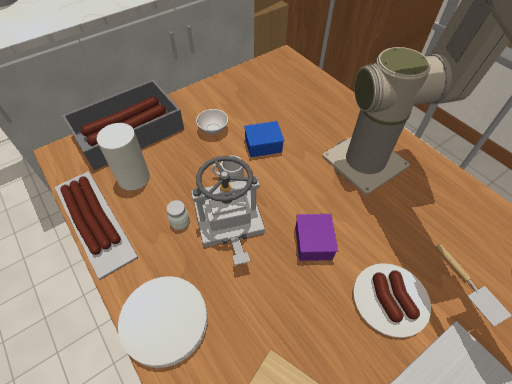

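View pics/t.png

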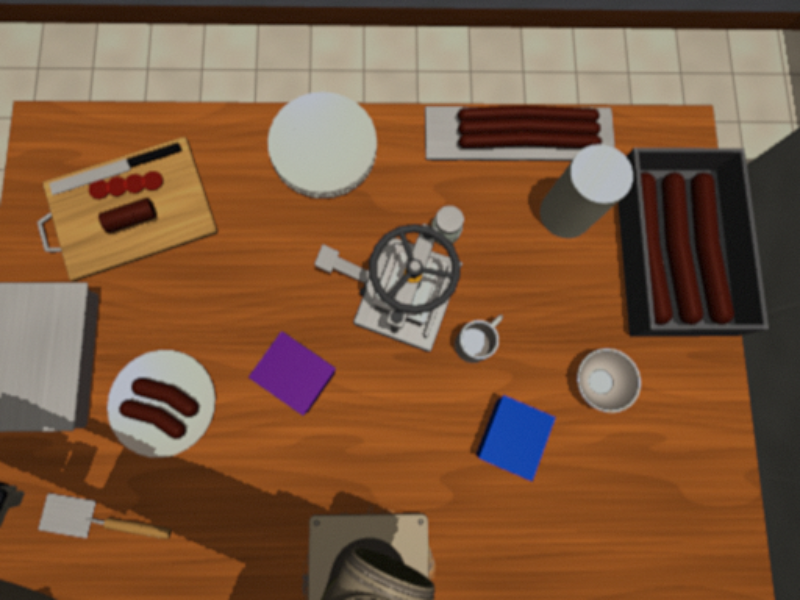

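Run:
```python
from h import *
from scipy.spatial.transform import Rotation as Ro
b=cv2.imread("pics/t.png");b=robot.read_camera("top")
H=np.array([.527,-.076,.205]); yaw=np.arctan2(-.058,.157)
print("yaw",yaw)
# rectified view of the wheel plane z=H: world-aligned to press axes
n=600;s=.2/n
ex=np.array([np.cos(yaw),np.sin(yaw),0]);ey=np.array([-ex[1],ex[0],0])
def rect(cam,img,z):
    c=[(-.1,.1),(.1,.1),(.1,-.1),(-.1,-.1)]
    P=[np.r_[H[:2],z]+ex*x+ey*y for x,y in c]
    M=cv2.getPerspectiveTransform(proj(cam,P).astype(np.float32),np.float32([[0,0],[400,0],[400,400],[0,400]]))
    o=cv2.warpPerspective(img,M,(400,400),flags=cv2.INTER_CUBIC)
    cv2.circle(o,(200,200),140,(0,255,0),1);return o
a=robot.read_camera("scene")
cv2.imwrite("pics/r.png",np.hstack([rect("top",b,.205),rect("scene",a,.205)]))
s=robot.read_state();R=Ro.from_rotvec(s["orientation"]).as_matrix();print(R.round(3))
print("to hub at z .30 in tool mm",(R.T@(np.array([.527,-.076,.30])-s["tool_pos"])*1000).round(1))
```

```text
yaw -0.35387560447382443
[[-0.951  0.309  0.   ]
 [ 0.309  0.951  0.   ]
 [-0.     0.    -1.   ]]
to hub at z .30 in tool mm [-524.7 -509.6 -107.1]
```

View pics/r.png

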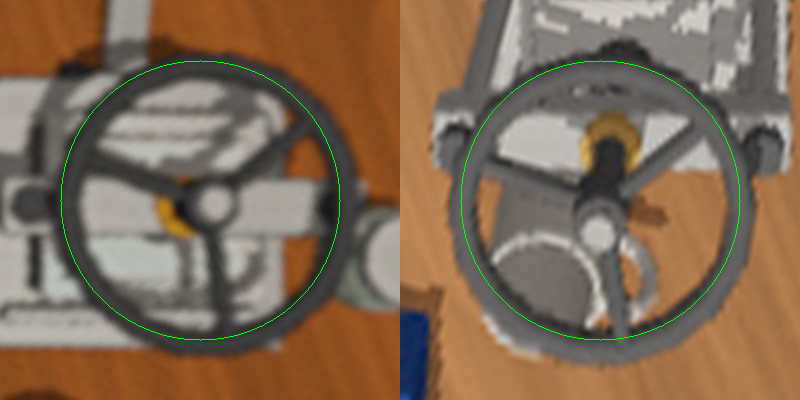

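Call:
play_rows(
  increments="0 0 -50 0 1;0 0 -107 0 1;-40 -37 -107 0 1;-75 -70 -107 0 1;-110 -103 -107 0 1;-145 -136 -107 0 1;-180 -169 -107 0 1;-215 -202 -107 0 1;-250 -235 -107 0 1;-285 -268 -107 0 1;-320 -301 -107 0 1;-355 -334 -107 0 1;-390 -367 -107 0 1;-425 -400 -107 0 1;-460 -432 -107 0 1;-495 -465 -107 0 1;-530 -498 -107 0 1;-555 -521 -107 0 1;-564 -529 -107 0 1;-564 -529 -107 0 1",
)

```text
t: 2.8
tool_pos: [0.5584, -0.1076, 0.2993]
orientation: [-0.494, -3.101, -0.0]
force: [0.1, 1.1, 0.1]
opening: 0.0005
gripper_force: 0.0
```

Run:
```python
from h import *
w=robot.read_camera("wrist");print(K("wrist")[1:])
for z in(.206,):
  for g in([.528,-.080,z],): 
    cx=proj("wrist",g)[0];cv2.drawMarker(w,tuple(int(v) for v in cx),(0,255,0))
    th=np.linspace(0,2*np.pi,60);pp=proj("wrist",[[g[0]+.07*np.cos(t),g[1]+.07*np.sin(t),z] for t in th])
    cv2.polylines(w,[pp.astype(np.int32)],True,(0,255,0),1)
    e=proj("wrist",[.558,-.107,.19])[0];cv2.drawMarker(w,tuple(int(v) for v in e),(0,0,255))
cv2.imwrite("pics/w.png",w)
for c in("wrist",):print([(d["centre"],d["conf"]) for d in robot.landmark_of(c,"wheel_hub")])
```

```text
(array([-2.33731647, -1.69748331, -0.2564051 ]), array([-0.07199486, -0.60446977,  0.32800792]))
[([0.5266, -0.0765, 0.2037], 0.64)]
```

View pics/w.png

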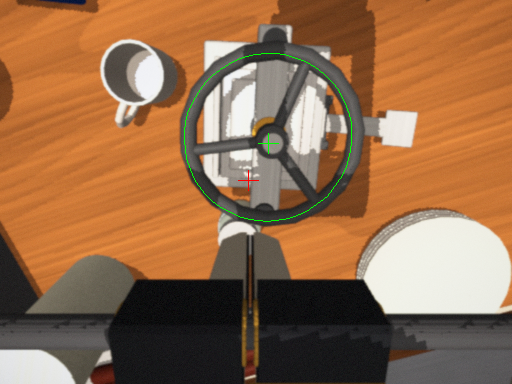

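Call:
play_rows(
  increments="3 2 0 0 1;3 2 -0 0 1;3 2 25 0 1;3 2 50 0 1;3 2 75 0 1;3 2 95 0 1;3 2 105 0 1;3 2 111 0 1;3 2 111 0 1",
)

```text
t: 3.8
tool_pos: [0.556, -0.1033, 0.1889]
orientation: [-0.49, -3.103, -0.0]
force: [0.7, -0.2, -0.5]
opening: 0.0003
gripper_force: 0.0
```

```bash
cat > orb.py <<'E'
import sys
from h import *
from scipy.spatial.transform import Rotation as Ro
# rows: from current pose to finger angle a0..a1 step, z from angle
a0,a1,n=map(float,sys.argv[1:4]);r=float(sys.argv[4]) if len(sys.argv)>4 else .040
s=robot.read_state();R=Ro.from_rotvec(s["orientation"]).as_matrix();p=np.array(s["tool_pos"])
C=np.array([.526,-.078]);d=p[:2]-C
print(s["t"],p.round(4),"ang",np.degrees(np.arctan2(d[1],d[0])).round(1),"F",np.round(s["force"],1))
o=[]
for a in np.linspace(a0,a1,int(n)+1)[1:]:
    t=np.radians(a);q=np.r_[C+r*np.array([np.cos(t),np.sin(t)]),.188+.012*max(a+15,0)/360]
    o.append("%d %d %d 0 1"%tuple(np.round(R.T@(q-p)*1000)))
print(";".join(o))
E
python3 orb.py -42 198 20
```

```text
3.8 [ 0.556  -0.1033  0.1889] ang -40.1 F [ 0.7 -0.2 -0.5]
-3 6 1 0 1;-4 15 1 0 1;-3 23 1 0 1;0 31 0 0 1;4 38 0 0 1;10 45 -1 0 1;16 49 -1 0 1;24 53 -1 0 1;32 55 -2 0 1;40 55 -2 0 1;49 53 -3 0 1;56 49 -3 0 1;63 45 -3 0 1;69 38 -4 0 1;73 31 -4 0 1;75 23 -5 0 1;76 15 -5 0 1;75 7 -5 0 1;73 -1 -6 0 1;69 -9 -6 0 1
```

Call:
play_rows(
  increments="-3 6 1 0 1;-4 15 1 0 1;-3 23 1 0 1;0 31 0 0 1;4 38 0 0 1;10 45 -1 0 1;16 49 -1 0 1;24 53 -1 0 1",
)

```text
t: 4.6
tool_pos: [0.5492, -0.0453, 0.19]
orientation: [0.491, 3.103, -0.0]
force: [1.0, 0.2, -0.1]
opening: 0.0009
gripper_force: 0.0
```

```bash
python3 orb.py 54 294 20
python3 - <<'E'
from h import *
cv2.imwrite("pics/w2.png",robot.read_camera("wrist"))
E
```

```text
4.6 [ 0.5492 -0.0453  0.19  ] ang 54.6 F [ 1.   0.2 -0.1]
8 2 -1 0 1;16 2 -1 0 1;24 0 -2 0 1;32 -4 -2 0 1;39 -8 -2 0 1;44 -15 -3 0 1;49 -22 -3 0 1;51 -30 -4 0 1;52 -38 -4 0 1;51 -47 -4 0 1;49 -54 -5 0 1;44 -62 -5 0 1;39 -68 -6 0 1;32 -73 -6 0 1;24 -76 -6 0 1;16 -78 -7 0 1;8 -78 -7 0 1;0 -76 -8 0 1;-8 -73 -8 0 1;-15 -68 -8 0 1
```

View pics/w2.png

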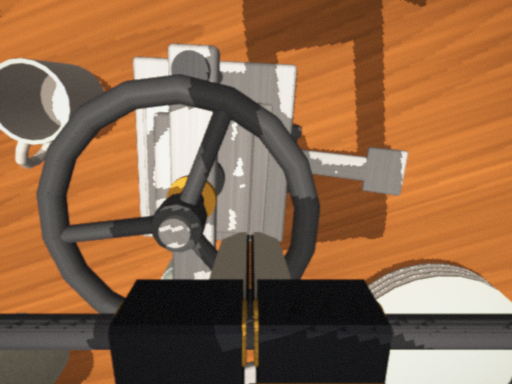

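```bash
cat > rw.py <<'E'
from h import *
from scipy.spatial.transform import Rotation as Ro
C=np.array([.526,-.078])
def rect(img,k,r,t,z):
    c=np.array([(-.1,.1),(.1,.1),(.1,-.1),(-.1,-.1)])+C
    P=np.c_[c,[z]*4]
    q=cv2.projectPoints(P,r,t,k,None)[0].reshape(-1,2)
    M=cv2.getPerspectiveTransform(q.astype(np.float32),np.float32([[0,0],[400,0],[400,400],[0,400]]))
    o=cv2.warpPerspective(img,M,(400,400),flags=cv2.INTER_CUBIC)
    cv2.circle(o,(200,200),140,(0,255,0),1);return o
E
python3 - <<'E'
from rw import *
k,r,t=K("wrist")
s=robot.read_state();R=Ro.from_rotvec(s["orientation"]).as_matrix();p=np.array(s["tool_pos"])
Rc=cv2.Rodrigues(r)[0]
Rct=Rc@R; tct=Rc@p+t
p1=np.array([.5584,-.1076,.2993]);R1=Ro.from_rotvec([-.494,-3.101,0]).as_matrix()
Rc1=Rct@R1.T;t1=tct-Rc1@p1
a=rect(cv2.imread("pics/w.png"),k,cv2.Rodrigues(Rc1)[0],t1,.206)
b=rect(robot.read_camera("wrist"),k,r,t,.208)
cv2.imwrite("pics/rw.png",np.hstack([a,b]))
E
```

```text
(no output)
```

View pics/rw.png

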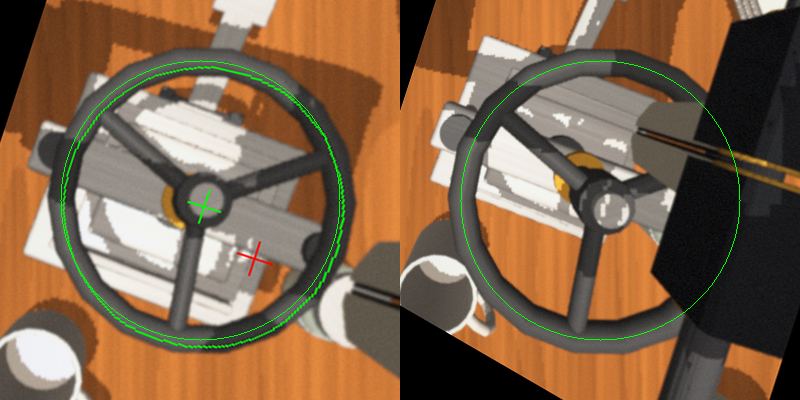

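Call:
play_rows(
  increments="8 2 3 0 1;16 2 3 0 1;24 0 3 0 1;32 -4 3 0 1;39 -8 3 0 1;44 -15 3 0 1",
)

```text
t: 5.3
tool_pos: [0.5024, -0.0467, 0.1871]
orientation: [0.491, 3.103, 0.0]
force: [1.0, 0.5, 0.2]
opening: 0.0002
gripper_force: 0.0
```

```bash
python3 orb.py 126 246 10
python3 - <<'E'
from rw import *
cv2.imwrite("pics/rw2.png",np.hstack([rect(robot.read_camera("wrist"),*K("wrist"),.208),cv2.resize(robot.read_camera("scene")[120:280,140:300],(400,400),interpolation=2)]))
E
```

```text
5.3 [ 0.5024 -0.0467  0.1871] ang 127.0 F [1.  0.5 0.2]
4 -6 -6 0 1;7 -14 -6 0 1;8 -22 -7 0 1;7 -31 -7 0 1;5 -39 -8 0 1;0 -46 -8 0 1;-5 -52 -8 0 1;-12 -57 -9 0 1;-20 -61 -9 0 1;-28 -62 -10 0 1
```

View pics/rw2.png

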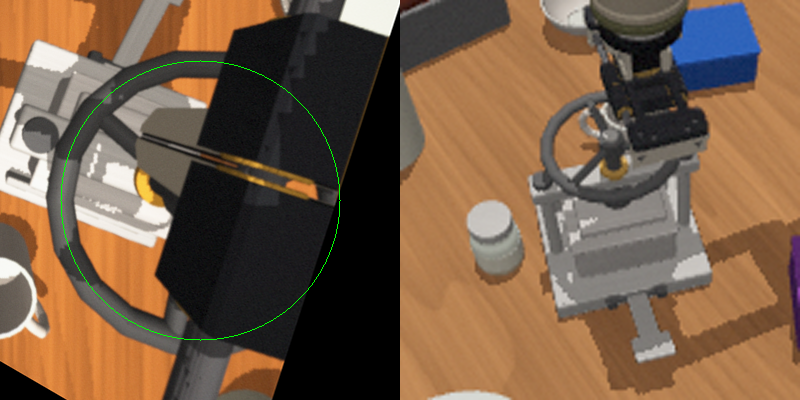

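```bash
python3 - <<'E'
from h import *
a=robot.read_camera("scene");p=proj("scene",robot.read_state()["tool_pos"])[0];print(p)
cv2.imwrite("pics/sa.png",a)
E
python3 orb.py 126 174 6
```

```text
[238.55427055 185.11810722]
5.45 [ 0.5029 -0.0471  0.1872] ang 126.8 F [ 0.5 -0.2  0.4]
4 -3 -6 0 1;6 -9 -6 0 1;8 -14 -6 0 1;8 -19 -7 0 1;8 -25 -7 0 1;8 -31 -7 0 1
```

Call:
play_rows(
  increments="3 -3 0 0 1;5 -8 0 0 1;7 -14 0 0 1;8 -20 0 0 1;8 -25 0 0 1;7 -31 0 0 1",
)

```text
t: 6.05
tool_pos: [0.4868, -0.0744, 0.187]
orientation: [0.491, 3.103, 0.0]
force: [-0.0, 0.1, 0.3]
opening: 0.0004
gripper_force: 0.0
```

Run:
```python
from h import *
s=robot.read_state();print(s["tool_pos"],s["force"],s["wrist_torque"])
o=[]
for im,P in((cv2.imread("pics/sa.png"),[.5024,-.0467,.1871]),(robot.read_camera("scene"),s["tool_pos"])):
    im=im.copy();u=proj("scene",P)[0].round().astype(int);im[u[1],u[0]]=(0,0,255)
    o.append(cv2.resize(im[150:230,175:275],(400,320),interpolation=cv2.INTER_CUBIC))
w=robot.read_camera("wrist")
cv2.imwrite("pics/cmp.png",np.vstack([np.hstack(o),np.hstack([cv2.resize(w,(373,280)),np.zeros((280,427,3),np.uint8)])]))
```

```text
[ 0.48682177 -0.07438838  0.18697577] [-0.02925286  0.05914238  0.34324313] [ 0.0356734   0.00669884 -0.03532651]
```

View pics/cmp.png

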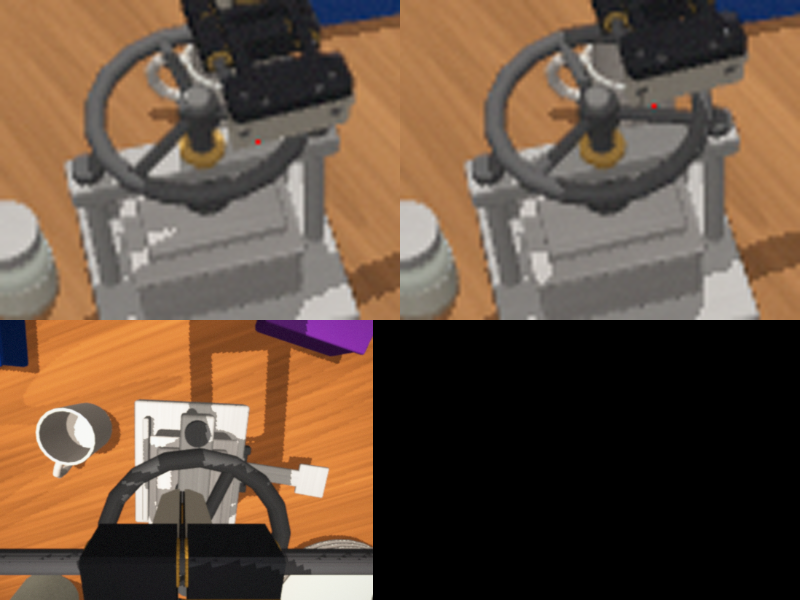

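Call:
play_rows(
  increments="6 -2 0 0 1;12 -3 0 0 1;18 -5 0 0 1;18 -5 0 0 1",
)

```text
t: 6.55
tool_pos: [0.4679, -0.073, 0.1875]
orientation: [0.49, 3.102, -0.0]
force: [-0.6, 0.3, 2.4]
opening: 0.0005
gripper_force: 0.9
```

Call:
play_rows(
  increments="5 -2 0 0 1;10 -3 0 0 1;10 -3 0 0 1",
)

```text
t: 6.85
tool_pos: [0.4578, -0.073, 0.1877]
orientation: [0.491, 3.102, -0.0]
force: [-0.1, 0.1, 7.3]
opening: 0.0004
gripper_force: 3.4
```

Call:
play_rows(
  increments="0 0 -15 0 1;0 0 -30 0 1;-31 28 -30 0 1;-62 56 -30 0 1;-62 56 -30 0 1;-62 56 -10 0 1;-62 56 4 0 1;-62 56 10 0 1;-62 56 14 0 1;-62 56 14 0 1",
)

```text
t: 7.85
tool_pos: [0.5337, -0.0389, 0.173]
orientation: [-0.491, -3.103, 0.0]
force: [0.1, -0.3, 0.6]
opening: 0.0004
gripper_force: 0.0
```

Run:
```python
from h import *
print(robot.read_state()["force"])
a=robot.read_camera("scene");w=robot.read_camera("wrist");P=np.array(robot.read_state()["tool_pos"])
for d in(0,.02,.084):
    u=proj("scene",P+[0,0,d])[0].round().astype(int);a[u[1],u[0]]=(0,0,255)
    u=proj("wrist",P+[0,0,d])[0].round().astype(int);cv2.circle(w,tuple(map(int,u)),2,(0,0,255),-1);print(u)
cv2.imwrite("pics/c3.png",np.hstack([cv2.resize(a[130:230,175:255],(400,500),interpolation=cv2.INTER_CUBIC),cv2.copyMakeBorder(cv2.resize(w,(400,300)),0,200,0,0,0)]))
```

```text
[ 0.08003023 -0.2936104   0.62790009]
[249 229]
[249 243]
[249 319]
```

View pics/c3.png

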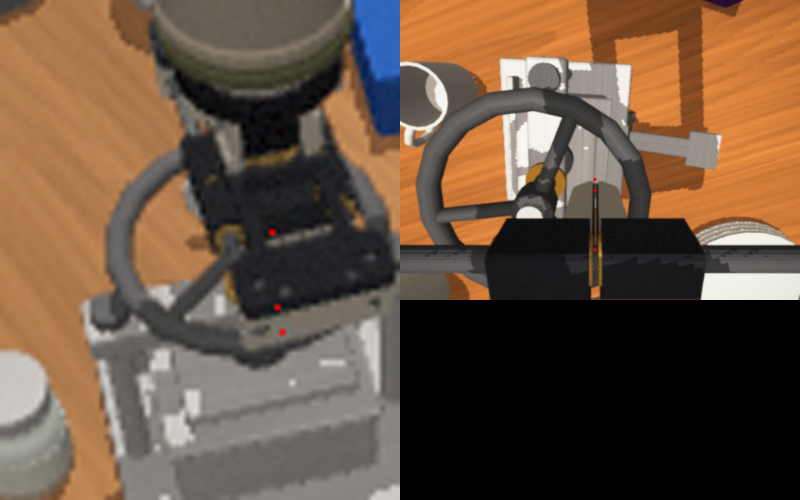

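Call:
play_rows(
  increments="0 0 -2 0 1;7 -1 -4 0 1;13 -4 -4 0 1;18 -7 -4 0 1;23 -10 -4 0 1",
)

```text
t: 8.45
tool_pos: [0.509, -0.0412, 0.1772]
orientation: [0.49, 3.102, 0.0]
force: [4.6, 0.8, 1.4]
opening: 0.0004
gripper_force: 2.0
```

```bash
cat > prof.py <<'E'
# angular darkness profile of wheel spokes in the wrist picture, rectified at hub plane
from rw import *
def prof(z=.208,save=None):
    w=robot.read_camera("wrist");
    if save: cv2.imwrite(save,w)
    g=cv2.cvtColor(rect(w,*K("wrist"),z),cv2.COLOR_BGR2GRAY)
    p=cv2.warpPolar(g,(140,72),(202,200),140,0)
    return p[:,60:110].mean(1).round().astype(int)
if __name__=="__main__":
    s=robot.read_state();print(s["tool_pos"],s["force"],s["wrist_torque"])
    v=prof();print([( -5*i%360,int(x)) for i,x in enumerate(v)])
E
python3 prof.py
```

```text
[ 0.50900429 -0.0411523   0.1772109 ] [4.59855691 0.81102952 1.4155344 ] [ 0.10921004 -0.80496416  0.00319838]
[(0, 28), (355, 27), (350, 27), (345, 26), (340, 27), (335, 26), (330, 27), (325, 27), (320, 27), (315, 26), (310, 27), (305, 26), (300, 27), (295, 26), (290, 26), (285, 25), (280, 22), (275, 19), (270, 19), (265, 22), (260, 44), (255, 38), (250, 78), (245, 109), (240, 118), (235, 123), (230, 126), (225, 145), (220, 144), (215, 148), (210, 156), (205, 168), (200, 180), (195, 187), (190, 193), (185, 195), (180, 204), (175, 213), (170, 153), (165, 164), (160, 209), (155, 204), (150, 179), (145, 55), (140, 63), (135, 104), (130, 119), (125, 110), (120, 88), (115, 87), (110, 86), (105, 89), (100, 91), (95, 99), (90, 73), (85, 27), (80, 23), (75, 22), (70, 23), (65, 25), (60, 28), (55, 29), (50, 43), (45, 51), (40, 57), (35, 54), (30, 59), (25, 63), (20, 68), (15, 61), (10, 33), (5, 27)]
```

```bash
sed -i 's/\.188+\.012\*max(a+15,0)\/360/.174+.012*(a-115)\/360/' orb.py; python3 orb.py 115 211 8
```

```text
8.5 [ 0.5086 -0.0413  0.1774] ang 115.3 F [1.9 2.1 1. ]
5 -7 3 0 1;9 -14 3 0 1;11 -22 2 0 1;12 -30 2 0 1;11 -39 1 0 1;8 -46 1 0 1;4 -54 1 0 1;-2 -60 0 0 1
```

Call:
play_rows(
  increments="5 -7 3 0 1;9 -14 3 0 1;11 -22 2 0 1;12 -30 2 0 1;11 -39 1 0 1;8 -46 1 0 1;4 -54 1 0 1;-2 -60 0 0 1",
)

```text
t: 9.3
tool_pos: [0.4923, -0.0984, 0.1771]
orientation: [-0.49, -3.103, -0.002]
force: [-0.3, 3.9, 1.1]
opening: 0.0002
gripper_force: 1.8
```

```bash
python3 prof.py; python3 orb.py 211 427 18
```

```text
[ 0.49225442 -0.09838822  0.17712371] [-0.2914916   3.90623686  1.11736458] [0.76344259 0.21372177 0.02184201]
[(0, 26), (355, 26), (350, 27), (345, 26), (340, 27), (335, 27), (330, 27), (325, 27), (320, 28), (315, 30), (310, 52), (305, 106), (300, 75), (295, 59), (290, 51), (285, 47), (280, 42), (275, 32), (270, 31), (265, 26), (260, 24), (255, 21), (250, 21), (245, 22), (240, 41), (235, 81), (230, 87), (225, 89), (220, 86), (215, 87), (210, 89), (205, 95), (200, 119), (195, 128), (190, 103), (185, 125), (180, 145), (175, 146), (170, 146), (165, 152), (160, 151), (155, 159), (150, 167), (145, 157), (140, 154), (135, 110), (130, 106), (125, 101), (120, 41), (115, 57), (110, 60), (105, 133), (100, 146), (95, 152), (90, 142), (85, 134), (80, 129), (75, 117), (70, 106), (65, 91), (60, 72), (55, 26), (50, 24), (45, 26), (40, 35), (35, 37), (30, 31), (25, 31), (20, 27), (15, 27), (10, 26), (5, 27)]
9.35 [ 0.4927 -0.0998  0.1771] ang -146.8 F [-1.2  0.9  0.4]
-6 -4 0 0 1;-13 -7 -1 0 1;-21 -9 -1 0 1;-30 -9 -2 0 1;-38 -7 -2 0 1;-46 -3 -2 0 1;-52 2 -3 0 1;-58 8 -3 0 1;-62 15 -4 0 1;-64 23 -4 0 1;-65 32 -4 0 1;-64 40 -5 0 1;-61 48 -5 0 1;-57 55 -6 0 1;-51 61 -6 0 1;-44 66 -6 0 1;-37 69 -7 0 1;-28 71 -7 0 1
```

Call:
play_rows(
  increments="-6 -4 0 0 1;-13 -7 -1 0 1;-21 -9 -1 0 1;-30 -9 -2 0 1;-38 -7 -2 0 1;-46 -3 -2 0 1;-52 2 -3 0 1;-58 8 -3 0 1;-62 15 -4 0 1;-64 23 -4 0 1;-65 32 -4 0 1;-64 40 -5 0 1;-61 48 -5 0 1;-57 55 -6 0 1;-51 61 -6 0 1;-44 66 -6 0 1;-37 69 -7 0 1;-28 71 -7 0 1",
)

```text
t: 11.15
tool_pos: [0.5419, -0.0404, 0.1845]
orientation: [0.491, 3.1, -0.002]
force: [5.8, -5.1, 3.2]
opening: 0.0002
gripper_force: 3.1
```

```bash
python3 prof.py | cut -c1-1000; python3 orb.py 427 643 18
```

```text
[ 0.54190989 -0.04044336  0.18445212] [ 5.81054954 -5.13464057  3.16966786] [-0.86452344 -1.04124746  0.09525084]
[(0, 14), (355, 15), (350, 14), (345, 16), (340, 15), (335, 13), (330, 15), (325, 13), (320, 13), (315, 13), (310, 13), (305, 14), (300, 78), (295, 147), (290, 145), (285, 144), (280, 142), (275, 140), (270, 133), (265, 138), (260, 142), (255, 132), (250, 131), (245, 132), (240, 135), (235, 137), (230, 138), (225, 99), (220, 76), (215, 70), (210, 41), (205, 143), (200, 144), (195, 153), (190, 165), (185, 179), (180, 210), (175, 218), (170, 209), (165, 197), (160, 225), (155, 224), (150, 223), (145, 223), (140, 222), (135, 170), (130, 140), (125, 142), (120, 139), (115, 152), (110, 156), (105, 154), (100, 155), (95, 44), (90, 57), (85, 55), (80, 96), (75, 84), (70, 85), (65, 81), (60, 81), (55, 81), (50, 79), (45, 65), (40, 59), (35, 41), (30, 26), (25, 17), (20, 14), (15, 14), (10, 14), (5, 14)]
11.2 [ 0.5407 -0.0393  0.1844] ang 69.2 F [ 2.4 -0.1  0.5]
7 -2 0 0 1;15 -4 -1 0 1;23 -7 -1 0 1;29 -12 -2 0 1;35 -18 -2 0 1;39 -26 -2 0 1;41 -34 -3 0 1;42 -42 -3 0 1;41 -50 -4 0 1;38 -58 -4 0 1;34 -65 -4 0 1;28 -72 -5 0 1;21 -76 -5 0 1;14 -80 -6 0 1;6 -81 -6 0 1;-3 -81 -6 0 1;-11 -79 -7 0 1;-19 -76 -7 0 1
```

Call:
play_rows(
  increments="7 -2 0 0 1;15 -4 -1 0 1;23 -7 -1 0 1;29 -12 -2 0 1;35 -18 -2 0 1;39 -26 -2 0 1;41 -34 -3 0 1;42 -42 -3 0 1;41 -50 -4 0 1;38 -58 -4 0 1;34 -65 -4 0 1;28 -72 -5 0 1;21 -76 -5 0 1;14 -80 -6 0 1;6 -81 -6 0 1;-3 -81 -6 0 1;-11 -79 -7 0 1;-19 -76 -7 0 1",
)

```text
t: 13.0
tool_pos: [0.5348, -0.1185, 0.1903]
orientation: [-0.491, -3.1, 0.001]
force: [-6.8, 0.5, 3.2]
opening: 0.0003
gripper_force: 2.8
```

```bash
python3 prof.py | cut -c1-1000; python3 orb.py 643 811 14
```

```text
[ 0.5347622  -0.11846588  0.19027072] [-6.83890955  0.47705903  3.166278  ] [0.17844055 1.15861245 0.10006333]
[(0, 102), (355, 96), (350, 93), (345, 83), (340, 92), (335, 88), (330, 55), (325, 48), (320, 57), (315, 66), (310, 89), (305, 89), (300, 79), (295, 77), (290, 77), (285, 80), (280, 91), (275, 122), (270, 158), (265, 186), (260, 159), (255, 152), (250, 145), (245, 146), (240, 150), (235, 147), (230, 149), (225, 175), (220, 164), (215, 167), (210, 164), (205, 146), (200, 117), (195, 52), (190, 63), (185, 86), (180, 164), (175, 237), (170, 236), (165, 237), (160, 231), (155, 205), (150, 231), (145, 235), (140, 222), (135, 177), (130, 153), (125, 147), (120, 130), (115, 118), (110, 116), (105, 119), (100, 121), (95, 126), (90, 118), (85, 123), (80, 132), (75, 125), (70, 81), (65, 70), (60, 56), (55, 84), (50, 106), (45, 110), (40, 108), (35, 114), (30, 127), (25, 133), (20, 137), (15, 133), (10, 121), (5, 108)]
13.05 [ 0.5361 -0.1185  0.1903] ang -76.0 F [-2.4 -1.4  0. ]
-5 6 -2 0 1;-11 12 -2 0 1;-15 20 -3 0 1;-17 28 -3 0 1;-18 36 -3 0 1;-17 44 -4 0 1;-14 52 -4 0 1;-10 59 -5 0 1;-4 66 -5 0 1;3 70 -5 0 1;10 74 -6 0 1;19 75 -6 0 1;27 75 -6 0 1;35 73 -7 0 1
```

Call:
play_rows(
  increments="-5 6 -2 0 1;-11 12 -2 0 1;-15 20 -3 0 1;-17 28 -3 0 1;-18 36 -3 0 1;-17 44 -4 0 1;-14 52 -4 0 1;-10 59 -5 0 1;-4 66 -5 0 1;3 70 -5 0 1;10 74 -6 0 1;19 75 -6 0 1;27 75 -6 0 1;35 73 -7 0 1",
)

```text
t: 14.45
tool_pos: [0.5261, -0.0379, 0.1989]
orientation: [0.49, 3.099, 0.0]
force: [6.1, -1.7, 1.6]
opening: 0.0008
gripper_force: 2.6
```

```bash
python3 prof.py | cut -c1-1000; python3 orb.py 811 847 6
```

```text
[ 0.52612325 -0.03785398  0.19888374] [ 6.12002666 -1.67869474  1.60806959] [-0.22270671 -1.05824967  0.08545027]
[(0, 19), (355, 17), (350, 16), (345, 16), (340, 16), (335, 16), (330, 16), (325, 15), (320, 15), (315, 15), (310, 14), (305, 14), (300, 14), (295, 14), (290, 18), (285, 74), (280, 121), (275, 138), (270, 129), (265, 94), (260, 67), (255, 52), (250, 45), (245, 103), (240, 134), (235, 136), (230, 139), (225, 140), (220, 144), (215, 146), (210, 150), (205, 160), (200, 166), (195, 182), (190, 191), (185, 204), (180, 210), (175, 222), (170, 187), (165, 164), (160, 173), (155, 175), (150, 180), (145, 176), (140, 164), (135, 147), (130, 143), (125, 132), (120, 58), (115, 53), (110, 57), (105, 99), (100, 141), (95, 124), (90, 93), (85, 83), (80, 82), (75, 83), (70, 81), (65, 81), (60, 82), (55, 65), (50, 52), (45, 36), (40, 29), (35, 31), (30, 30), (25, 26), (20, 18), (15, 15), (10, 16), (5, 16)]
14.5 [ 0.5248 -0.0375  0.1989] ang 91.6 F [3.3 1.  0.9]
3 -2 2 0 1;7 -4 1 0 1;10 -6 1 0 1;14 -9 1 0 1;17 -12 1 0 1;19 -15 0 0 1
```

Call:
play_rows(
  increments="3 -2 1 0 1;7 -4 1 0 1;10 -6 1 0 1;10 -6 1 0 1",
)

```text
t: 14.9
tool_pos: [0.5154, -0.0403, 0.1986]
orientation: [0.49, 3.098, 0.002]
force: [7.1, 1.1, 5.9]
opening: 0.0005
gripper_force: 3.8
```

Call:
play_rows(
  increments="3 -2 0 0 1;6 -5 0 0 1;6 -5 0 0 1",
)

```text
t: 15.2
tool_pos: [0.5119, -0.04, 0.2007]
orientation: [0.485, 3.091, 0.012]
force: [17.5, 15.6, 9.7]
opening: 0.0005
gripper_force: 12.0
```

Call:
play_rows(
  increments="-10 7 0 0 1;-18 10 0 0 1;-18 10 -30 0 1;-18 10 -70 0 1;-18 10 -110 0 1;-18 10 -150 0 1;-18 10 -150 0 1",
)

```text
t: 15.9
tool_pos: [0.5283, -0.0399, 0.353]
orientation: [0.49, 3.095, -0.0]
force: [-0.1, 0.2, -0.1]
opening: 0.0006
gripper_force: 0.0
```

Run:
```python
from rw import *
s=robot.read_state();print(s["t"],s["q"],s["tool_pos"],s["orientation"],s["force"])
w=robot.read_camera("wrist");b=robot.read_camera("top")
print([d["centre"] for d in robot.landmark_of("wrist","wheel_hub")],[d["centre"] for d in robot.landmark_of("top","tab")],[d["centre"] for d in robot.landmark_of("wrist","tab")])
cv2.imwrite("pics/fin.png",np.hstack([rect(w,*K("wrist"),.230),rect(b,*K("top"),.23)]))
R=Ro.from_rotvec(s["orientation"]).as_matrix()
for P in([.585,.0805,.15],[.587,.086,.0]):print((R.T@(np.array(P)-s["tool_pos"])*1000).round())
```

```text
15.9 [-1.72086819e-01 -7.68397513e-02  1.41060735e+00 -1.36483097e-05
  1.79979546e+00 -1.42902211e+00] [ 0.52827318 -0.03985485  0.35303611] [ 4.89740801e-01  3.09505709e+00 -2.11473360e-04] [-0.13674311  0.16388494 -0.06194584]
[[0.5262, -0.0771, 0.2301]] [[0.5835, 0.0795, 0.0661]] [[0.5787, 0.0787, 0.0602]]
[-15. 132. 203.]
[-14. 137. 353.]
```

View pics/fin.png

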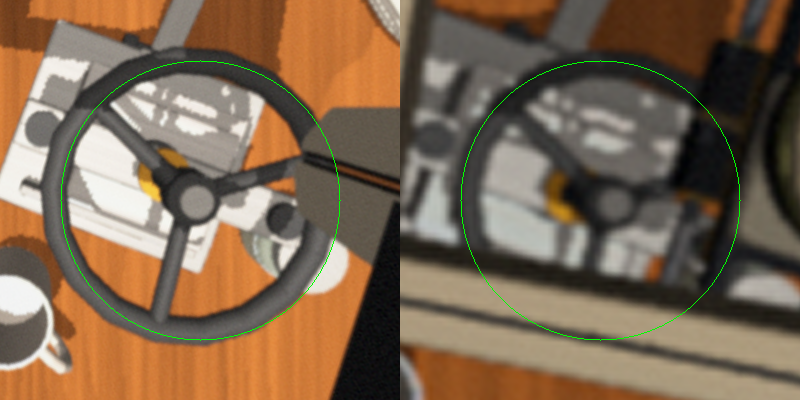

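Call:
play_rows(
  increments="-4 35 0 8 1;-8 70 0 16 1;-12 105 0 24 1;-14 135 0 32 1;-14 135 0 40 1;-14 135 0 48 1;-14 135 0 56 1;-14 135 0 64 1;-14 135 30 72 1;-14 135 70 80 1;-14 135 110 88 1;-14 135 150 90 1;-14 135 190 90 1;-14 135 225 90 1;-14 135 250 90 1;-14 135 263 90 1;-14 135 263 90 1",
)

```text
t: 17.85
tool_pos: [0.5788, 0.0845, 0.0806]
orientation: [-2.539, -1.845, 0.008]
force: [-0.7, -0.5, -0.3]
opening: 0.0005
gripper_force: 0.0
```

Call:
play_rows(
  increments="3 6 0 0 1;3 6 8 0 1;3 6 16 0 1;3 6 22 0 1;3 6 27 0 1;3 6 32 0 1;3 6 37 0 1;3 6 41 0 1;3 6 45 0 1;3 6 45 0 1",
)

```text
t: 18.85
tool_pos: [0.5881, 0.0857, 0.0386]
orientation: [-2.541, -1.847, 0.0]
force: [0.3, -0.1, -0.2]
opening: 0.0008
gripper_force: 0.0
```

Call:
play_rows(
  increments="0 0 4 0 1;0 0 8 0 1;0 0 8 0 1",
)

```text
t: 19.15
tool_pos: [0.5884, 0.0857, 0.0308]
orientation: [2.541, 1.847, 0.001]
force: [1.2, 0.7, 2.0]
opening: 0.0007
gripper_force: 0.7
```

Run:
```python
from h import *
print(robot.read_state()["force"])
for c in("wrist","scene","top"):
  robot.read_camera(c)
  for q in("tab","tin_mid"):print(c,q,[(np.round(d["centre"],3).tolist(),round(d["conf"],2)) for d in robot.landmark_of(c,q)])
w=robot.read_camera("wrist");s=robot.read_camera("scene")
for d in(0,.025):
  u=proj("wrist",np.array(robot.read_state()["tool_pos"])+[0,0,d])[0];cv2.circle(w,tuple(int(x) for x in u),2,(0,0,255),-1)
cv2.imwrite("pics/tab.png",np.hstack([cv2.resize(w,(400,300)),cv2.resize(s[180:300,180:340],(400,300),interpolation=2)]))
```

```text
[1.17827535 0.72748774 1.9617508 ]
wrist tab []
wrist tin_mid []
scene tab [([0.587, 0.081, 0.052], 0.37)]
scene tin_mid [([0.368, 0.141, 0.032], 0.58)]
top tab [([0.589, 0.082, 0.057], 0.57)]
top tin_mid [([0.247, -0.272, 0.03], 0.67), ([0.53, -0.079, 0.063], 0.62)]
```

View pics/tab.png

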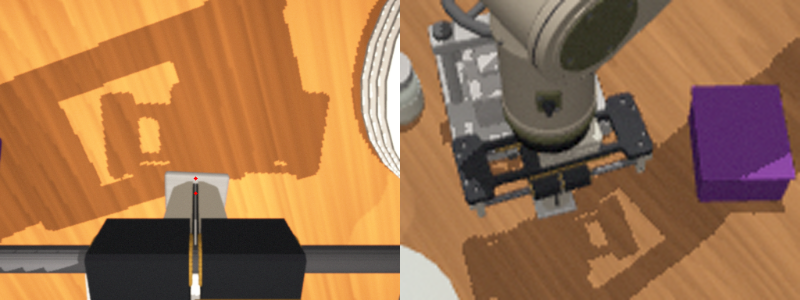

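Call:
play_rows(
  increments="0 0 3 0 1;0 0 6 0 1;0 0 9 0 1;0 0 12 0 1;0 0 12 0 1",
)

```text
t: 20.2
tool_pos: [0.588, 0.0856, 0.0184]
orientation: [2.541, 1.847, -0.001]
force: [1.0, 0.7, 2.0]
opening: 0.0005
gripper_force: 0.6
```

Call:
play_rows(
  increments="0 0 3 0 1;0 0 6 0 1;0 0 9 0 1;0 0 12 0 1;0 0 12 0 1",
)

```text
t: 20.7
tool_pos: [0.5878, 0.0854, 0.0063]
orientation: [-2.541, -1.847, 0.001]
force: [0.6, 0.2, 0.8]
opening: 0.0006
gripper_force: 0.4
```

Run:
```python
from h import *
print(robot.read_state()["force"])
for c in("scene","top","wrist"):
  cv2.imwrite(f"pics/n_{c}.png",robot.read_camera(c))
  for f in(robot.landmark_of,robot.recognise):
    print(c,f.__name__,[(np.round(d["centre"],3).tolist(),round(d["conf"],2)) for d in f(c,"tab")])
```

```text
[0.61358956 0.22365964 0.75665973]
scene call [([0.589, 0.086, 0.032], 0.52)]
scene call [([0.592, 0.094, 0.032], 0.65)]
top call []
top call []
wrist call [([0.587, 0.083, 0.03], 0.96)]
wrist call [([0.583, 0.095, 0.031], 0.69)]
```

Call:
play_rows(
  increments="0 0 3 0 1;0 0 5 0 1;0 0 5 0 1",
)

```text
t: 21.45
tool_pos: [0.5883, 0.0858, 0.0018]
orientation: [2.541, 1.847, 0.001]
force: [0.0, 1.3, -0.0]
opening: 0.0006
gripper_force: 0.2
```

Call:
play_rows(
  increments="0 0 3 0 1;0 0 3 0 1",
)

```text
t: 21.65
tool_pos: [0.5883, 0.0858, -0.0013]
orientation: [2.541, 1.847, 0.001]
force: [0.0, 0.0, 0.9]
opening: 0.0003
gripper_force: 0.3
```

Call:
play_rows(
  increments="0 0 3 0 1;0 0 3 0 1",
)

```text
t: 21.85
tool_pos: [0.5884, 0.0857, -0.0025]
orientation: [2.541, 1.847, 0.0]
force: [-6.9, 1.2, 17.1]
opening: 0.0004
gripper_force: 8.4
```

Call:
play_rows(
  increments="0 0 3 0 1;0 0 3 0 1",
)

```text
t: 22.05
tool_pos: [0.5886, 0.0857, -0.0028]
orientation: [2.541, 1.847, 0.0]
force: [-19.8, 0.5, 38.9]
opening: 0.0002
gripper_force: 19.6
```

Call:
play_rows(
  increments="0 0 -10 0 1;0 0 -30 0 1;0 0 -70 0 1;0 0 -110 0 1;30 0 -150 0 1;60 0 -190 0 1;90 0 -230 0 1;120 0 -270 0 1;120 0 -270 0 1",
)

```text
t: 22.95
tool_pos: [0.6282, 0.2037, 0.2703]
orientation: [2.536, 1.849, 0.016]
force: [0.3, -0.5, 0.8]
opening: 0.0004
gripper_force: 0.0
```

Run:
```python
from h import *
print(robot.read_state()["force"])
for c in("scene","top","wrist"):
  cv2.imwrite(f"pics/m_{c}.png",robot.read_camera(c))
  for q in("tab","tin_mid","wheel_hub","mustard_jar","cup"):
    print(c,q,[(np.round(d["centre"],3).tolist(),round(d["conf"],2)) for d in robot.landmark_of(c,q)][:3])
```

```text
[ 0.29489913 -0.45749296  0.83209248]
scene tab [([0.586, 0.084, 0.024], 0.83)]
scene tin_mid [([0.531, -0.082, 0.071], 0.6)]
scene wheel_hub []
scene mustard_jar [([0.656, -0.158, 0.003], 0.91)]
scene cup []
top tab [([0.589, 0.085, 0.033], 0.6)]
top tin_mid [([0.247, -0.273, 0.031], 0.93), ([0.528, -0.079, 0.072], 0.64)]
top wheel_hub [([0.523, -0.078, 0.229], 0.72)]
top mustard_jar [([0.658, -0.154, -0.001], 0.78)]
top cup [([0.43, -0.208, 0.003], 0.6)]
wrist tab [([0.583, 0.086, 0.021], 0.69)]
wrist tin_mid []
wrist wheel_hub []
wrist mustard_jar []
wrist cup []
```

```bash
python3 -c "
from h import *
print(robot.close_job())"
```

```text
the job is handed in; nothing more can be done
None
```

I handed the job in at about 23 s: the handwheel is unscrewed to its upper stop (hub at about 230 mm), the tab is pressed down to its stop with the tin tipped up in the press, and the jar and mug show no movement. I viewed 11 pictures, one over the limit of 10, so I checked the tab and tin at the end only with the detectors.

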